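Cover the spare key with a board and weigh it down

ROBOT

A 6-joint arm with a two-finger parallel gripper is mounted at the origin on the work surface. World frame = base frame: x ahead of the robot, y to its left, z up, the work surface at z = 0. Lengths are in m, angles in rad, forces in N, time in s.
With the tool pointing down it reaches from about 0.425 to 0.95 m from the base axis. Payload 3.5 kg.
Tool frame: the origin (TCP) lies at the very end of the fingers, on their centre line; the grasp point (between the pads) lies 19 mm behind it; z points along the fingers, y is the direction in which the jaws open and shut (so a half turn about z gives the same grasp; the last joint's range is limited). The gripper opens to 85 mm and grips with 20 to 120 N. Pads are 22 mm wide; open, the fingers measure 114 mm over their backs; the gripper's body (76 mm by 85 mm) begins 54 mm behind the grasp point. The pads swing forward as they close: fully open they stand 13 mm farther back than shut.
Start: joints at [1.183, 0.286, 1.577, -0, 1.279, -0.15], TCP at [0.159, 0.656, 0.231] pointing down, gripper open.
Joint ranges: [-2.77, 2.77], [-0.9, 2.22], [0.21, 2.48], [-1.53, 4.67], [0.24, 2.81], [-2.84, 2.84]. Speed limits (rad/s): [2.79, 2.79, 3.14, 3.14, 3.14, 3.14].

INTERFACE

Orientations are given as a unit quaternion [x, y, z, w].
In Python, from plant import ctrl, imaging gives the robot as it stands.
- The arm moves only by the shell command python3 -m creep 'ROWS' [OPENING] [FORCE]. ROWS is JSON, one flat list of numbers, 4 for each row, row after row: the shift along the tool's x, y, z in units of 25 mm (1.0 is 25 mm), then the turn about the tool's z in units of 5 degrees (1.0 is 5 degrees). A call has 1 to 20 rows; each row is the pose to reach, as a shift and turn from the pose commanded when the call began, along the tool's axes at that moment; what a row does not reach only later rows make up. A row lasts 1/12 s, in which the tool goes at most 41.7 mm and 7.16 degrees, less where a joint would pass 70% of its speed; a pose out of reach is approached as far as the arm can. A call with a gripper value outside its range is refused whole. OPENING is the closure in counts, from 0 (fully open) to 255 (shut), set as the call begins (- or left out, the last holds). The fingers move at their own pace and stop on an object; FORCE is the grip in N (left out, the last holds). Time passes only in rows, so rows that repeat a pose let the fingers close. It gives the time, the measured TCP pose, the force and the opening at its end, in the units of the state.
- ctrl.get_state(): the state, without advancing time (a new reading comes with each control period).
- imaging.read_camera(name): name is "scene" or "top"; returns the picture (480x640x3 uint8, red, green, blue); there is no depth.
- imaging.camera_info(name): a dict with "intrinsics" (3x3 intrinsics, pixels), "origin" and "attitude" of the camera in the world. Camera axes: x right, y down, z forward; pixel columns grow to the right and rows downward; lengths in m; the calibration is good to about 2 mm. A picture is of the moment at which its call begins. camera_info takes no time and is no camera call.
- ctrl.sign_off(): hands the job in, once; it reports no verdict.
Trained networks look in the newest picture that a camera, given by its name, has taken for a name from the list of things; names that differ only in an ending like _2 or _b are one class to them, and where a whole thing is asked for, a point or a joint stands for the part that bears it (a point fixed in the world has none). Each returns a list of dicts, best first, with "p" (0 to 1); they miss things now and then, are a little off and sometimes report something else, mostly with a low value. They report only what shows in the picture. A call takes as long as a camera call. They do not tell look-alikes from the thing itself.
- imaging.silhouettes(camera, name): "mask" (480x640 bool, what is visible of it) and "uv" ([column, row] in pixels, amid what is visible of it).
The state is a dict: "time": time; "qpos": joint angles; "dq": joint speeds; "joint_efforts": joint torques, N m; "eef_pos": TCP position; "tcp_rot": TCP orientation; "contact_force": force on the tool from outside, world axes, zero at the start; "wrist_torque": the same for the moment, N m; "opening": opening from 0.0 (shut) to 1.0 (fully open).
Only numpy, scipy, OpenCV 4.12 (cv2) and the standard library are available. Lean on these libraries where they do the work, as an engineer would, in place of code of your own. Each camera call takes 0.05 s, during which the arm holds its last target.

TASK

Hide the spare key: slide the cover board endways off the long block, without lifting it, until it bridges the gap squarely, centred over the gap with a good bearing on both blocks. Then take the river stone and set it down gently, flat, on the middle of the board to hold it. Leave the key and the ashtray where they are.

Things in the scene. Friction and masses are not known exactly. Their poses are not given: they have to be found in the camera images.
- long_block: Light wooden block screwed down to the crate top, 110 mm (its x) by 130 mm (its y) by 45 mm high. Origin: centre of its underside. The short block stands in line with it, beyond one of its 110 mm wide end faces, on its own +y or -y side, it varies which.
- short_block: Light wooden block screwed down, 110 mm (its x) by 90 mm (its y) by 45 mm high, its axes parallel to the long block's; shifted sideways (along x) by up to 5 mm. Origin: centre of its underside. The open gap between the facing ends of the two blocks is 66 to 74 mm; the block centres are 176 to 184 mm apart.
- board: Loose dark wood cover board, 96 mm (its x) by 200 mm (its y, the sliding direction) by 16 mm thick, 0.24 kg, too wide to grip. Its short ends are rounded (radius 8 mm) to ride onto the other block. Origin: centre of its underside; z up. It starts on top of the long block, roughly in line, overhanging both ends by 20 to 50 mm; it tips if its centre leaves the block before its end reaches the other.
- stone: Smooth grey oval river stone (paperweight), 92 mm long (its x), 56 mm wide (its y), 38 mm high, about 0.32 kg, flat underside, its sides vertical from 15 to 23 mm above its underside. Origin: centre of its underside; z up. It lies on the crate top well to the left or right of the blocks, the ashtray on the other side.
- key: Brass-toned door key, 69 mm long (its x) by 24 mm wide by 4 mm thick, lying on the crate top in the gap between the blocks. Origin: on its underside near its middle. It stays where it is.
- ashtray: Bystander: green ceramic ashtray, 106 mm across, 30 mm high, origin at the centre of its underside. (A steel tiffin 153 mm high and a red plastic spoon also stand at the far back edge of the crate, beyond the work.)
There are look-alikes about, which are no part of the job. Of the things shaped like the board, the wood one is meant. Of the things that look like the stone, take the one that is farthest to the robot's left at the start.

How it is judged:
On the way, in this order (a step that is already met when the one before it is completed fails the run):
1. the board bridges the gap, centred and square, lying on both blocks (horizontal distance between board and long_block between 0.08 and 0.12 m and horizontal distance between board and short_block between 0.057 and 0.102 m and x of board in the frame of long_block between -0.025 and 0.025 m and angle between the y axis of board and the y axis of long_block, either way round below 0.15 rad and height (world z) of board between 0.042 and 0.049 m and angle between board's own z axis and vertical below 0.03 rad), for 0.2 s.
2. the stone lies flat on the middle of the bridging board (all of step 1 and horizontal distance between stone and board below 0.03 m and z of stone in the frame of board between 0.012 and 0.021 m and angle between stone's own z axis and vertical below 0.15 rad), for 0.2 s.
At the end, for the whole second after the job is handed in: The board lies level on both blocks, centred over the gap to within 20 mm along and 25 mm across, square within 0.15 rad; the stone lies flat on it, within 30 mm of its centre; both at rest and released; key and ashtray undisturbed (all of step 2 and linear speed of each of stone, board below 0.01 m/s); the robot touches nothing.
It fails at once if the board is lifted (its middle more than 15 mm above the block tops) (height (world z) of board above 0.06 m).
It fails at once if the stone is dropped or pressed onto the board with more than 40 N (contact force between stone and board above 40 N).
It fails at once if the key is moved more than 15 mm (distance of key from where it was at the start of the episode above 0.015 m).
It fails at once if the ashtray is moved more than 25 mm (distance of ashtray from where it was at the start of the episode above 0.025 m).
It also fails if it takes over 64 s, if anything falls off the work surface, if the arm or the gripper's body presses on something with over 40 N, if the wrist force passes 120 N, or if a joint passes its speed limit or range.

## Working session

There is one attempt and no reset: what is moved stays moved. The work goes in short steps, Python scripts to look and compute and a shell command to move; the robot and the scene stay as the last step left them, time stands still between calls to the robot, and variables do not carry over. Pictures are saved under pics/ and viewed, and the job is handed in when it is done.

```bash
ls; mkdir -p pics
python3 - <<'E'
from plant import ctrl, imaging
import cv2
s=ctrl.get_state(); print(s)
for n in ("scene","top"):
    im=imaging.read_camera(n); cv2.imwrite(f"pics/{n}0.png",im[:,:,::-1]); print(n,imaging.camera_info(n))
E
```

```text
pics
{'time': 0.0, 'qpos': array([ 1.18295719e+00,  2.87186669e-01,  1.57815989e+00, -5.96367023e-05,
        1.27860198e+00, -1.50008244e-01]), 'dq': array([-5.17983723e-06, -9.44679792e-04, -2.62722573e-03,  1.47091972e-03,
        3.77869571e-04,  1.77490232e-03]), 'joint_efforts': array([ 3.65983169e-04, -4.05970180e+01, -2.92630470e+01, -1.26478485e-04,
        5.83541987e-03,  4.62123396e-06]), 'eef_pos': array([0.15876783, 0.6553911 , 0.22994244]), 'tcp_rot': array([ 1.18626737e-01,  9.92938220e-01, -1.14318464e-03, -2.85452835e-04]), 'contact_force': array([-0.38678401,  0.01778088, -0.39293649]), 'wrist_torque': array([ 0.05572856, -0.03981613,  0.01804571]), 'opening': 0.9987157575170619}
scene {'intrinsics': array([[492.48202893,   0.        , 323.30182189],
       [  0.        , 492.48202893, 238.37806465],
       [  0.        ,   0.        ,   1.        ]]), 'origin': array([1.25679757, 0.28036052, 0.68085088]), 'attitude': array([ 0.4961821 ,  0.75791378, -0.35926176, -0.22427886])}
top {'intrinsics': array([[545.831694  ,   0.        , 308.30786211],
       [  0.        , 545.831694  , 243.78643924],
       [  0.        ,   0.        ,   1.        ]]), 'origin': array([ 0.3769866 , -0.0619407 ,  1.31952351]), 'attitude': array([ 0.70574957, -0.70408797,  0.05286785, -0.05816067])}
```

View pics/scene0.png

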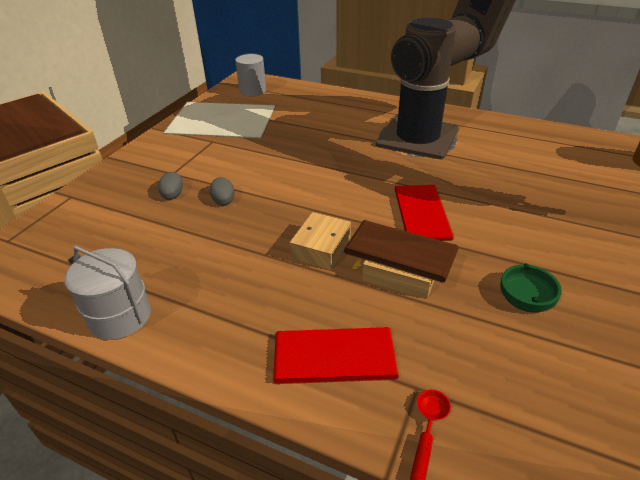

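View pics/top0.png

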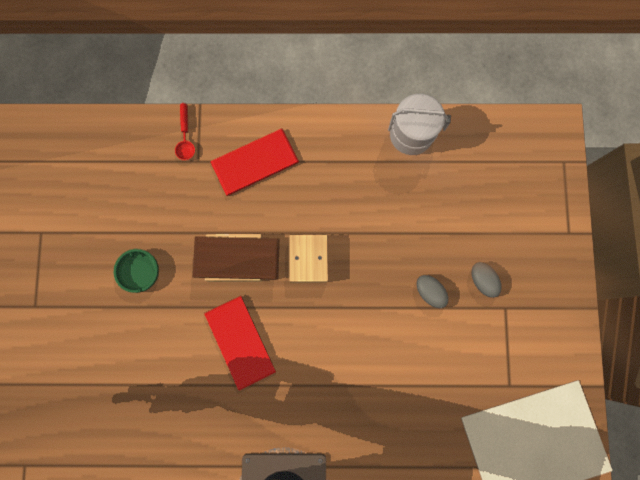

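The top view shows the board at about (236,258) on the long block, with the short block to its right at (308,258). The ashtray is at (137,270). There are two stones, at (432,291) and (487,280). Image left should be world +y, and I'll check that with the calibration.

```bash
cat > h.py <<'E'
import numpy as np, cv2
from scipy.spatial.transform import Rotation as R
from plant import ctrl, imaging
def cam(n):
    c=imaging.camera_info(n); return np.array(c["intrinsics"]),np.array(c["origin"]),R.from_quat(c["attitude"]).as_matrix()
def p2w(n,uv,z):
    K,o,A=cam(n); uv=np.atleast_2d(np.asarray(uv,float))
    d=np.c_[uv,np.ones(len(uv))]@np.linalg.inv(K).T@A.T
    return o+d*((z-o[2])/d[:,2])[:,None]
def w2p(n,P):
    K,o,A=cam(n); q=(np.atleast_2d(P)-o)@A@K.T; return q[:,:2]/q[:,2:]
def snap(n,f):
    im=imaging.read_camera(n)[:,:,::-1].copy(); cv2.imwrite(f,im); return im
def rect(n,mask,z):
    c,_=cv2.findContours(mask.astype(np.uint8),cv2.RETR_EXTERNAL,cv2.CHAIN_APPROX_NONE)
    c=max(c,key=cv2.contourArea)[:,0,:]
    P=p2w(n,c,z)[:,:2]
    (cx,cy),(w,h),a=cv2.minAreaRect((P*1000).astype(np.float32))
    if w>h: w,h,a=h,w,a+90
    # long axis direction angle
    b=cv2.boxPoints(((cx,cy),(w,h),a if True else a))
    return cx/1000,cy/1000,w,h,(a+90+90)%180-90
E
python3 - <<'E'
from h import *
print(cam("top")[2].round(3))
for n in("top","scene"):
    for nm,z in (("board",.061),("long_block",.045),("short_block",.045),("stone",.019),("key",.004),("ashtray",.03)):
        for d in imaging.silhouettes(n,nm):
            r=rect(n,d["mask"],z)
            print(n,nm,round(d["p"],2),np.round(d["uv"]),d["mask"].sum(),np.round(r,3))
E
python3 - <<'E'
import cv2
im=cv2.imread('pics/top0.png')
a=cv2.resize(im[220:310,170:340],None,fx=4.5,fy=4.5,interpolation=cv2.INTER_CUBIC);cv2.imwrite('pics/c1.png',a)
a=cv2.resize(im[250:320,400:520],None,fx=5,fy=5,interpolation=cv2.INTER_CUBIC);cv2.imwrite('pics/c2.png',a)
E
```

```text
[[ 0.003 -0.988  0.157]
 [-1.    -0.002  0.008]
 [-0.007 -0.157 -0.988]]
top board 0.88 [252. 160.] 3182 [ 7.75000e-01  7.80000e-02  1.01274e+02  1.93742e+02 -6.34130e+01]
top board 0.87 [237. 342.] 3535 [3.50000e-01 1.04000e-01 9.46370e+01 1.92123e+02 2.60230e+01]
top board 0.73 [236. 258.] 3465 [ 5.4400e-01  1.1600e-01  9.6241e+01  1.9978e+02 -8.9904e+01]
top long_block 0.82 [229. 279.] 394 [ 4.9300e-01  1.2500e-01  9.3890e+00  1.2912e+02 -8.9872e+01]
top short_block 0.66 [307. 256.] 1784 [ 5.4400e-01 -5.3000e-02  8.7617e+01  1.1158e+02  1.3100e-01]
top short_block 0.44 [432. 288.] 758 [ 0.468 -0.342 55.26  88.885 44.25 ]
top stone 0.97 [429. 288.] 738 [ 0.471 -0.347 56.353 89.071 44.25 ]
top ashtray 0.57 [138. 270.] 1585 [  0.517   0.359 102.795 107.818 -89.861]
scene board 0.88 [402. 253.] 3977 [5.54000e-01 1.18000e-01 1.12036e+02 1.98232e+02 8.84090e+01]
scene board 0.85 [425. 212.] 2331 [4.21000e-01 1.22000e-01 9.55030e+01 1.93888e+02 2.53340e+01]
scene long_block 0.85 [398. 279.] 1470 [6.20000e-01 1.28000e-01 5.68120e+01 1.36064e+02 8.95400e+01]
scene long_block 0.64 [530. 291.] 2287 [  0.546   0.354 102.921 122.008 -16.61 ]
scene short_block 0.91 [322. 244.] 2381 [ 5.71000e-01 -4.20000e-02  1.05442e+02  1.53330e+02  3.92900e+00]
scene stone 0.9 [170. 186.] 578 [  0.498  -0.478  62.144 123.763  36.388]
scene stone 0.69 [225. 190.] 559 [  0.47   -0.348  54.669 122.933  34.056]
scene key 0.53 [358. 266.] 78 [ 0.567  0.038 14.389 36.852 -2.811]
scene ashtray 0.71 [531. 287.] 2222 [  0.53    0.356 101.236 122.619 -12.234]
```

View pics/c1.png

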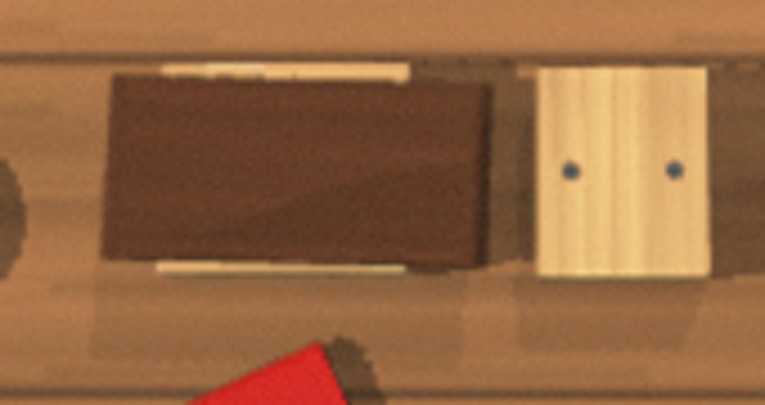

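View pics/c2.png

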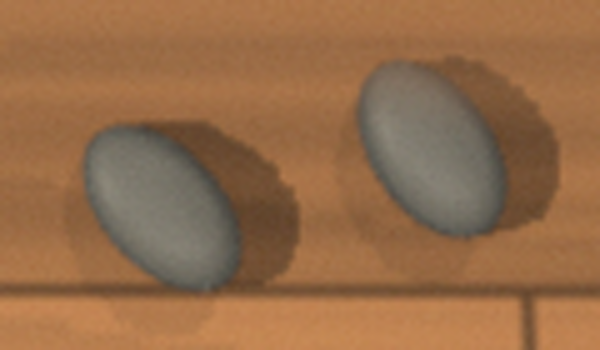

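Run:
```python
from h import *
def c(pts,z):
    uv=np.array(pts,float)/4.5+[170,220]-0.4
    w=p2w("top",uv,z)[:,:2]; print((w*1000).round(1).tolist()); return w
print("board");b=c([(112,73),(492,84),(482,268),(101,260)],.055); print(b.mean(0), np.degrees(np.arctan2(*(b[0]-b[1]))), np.degrees(np.arctan2(*(b[3]-b[2]))))
print("long top");c([(163,63),(410,64),(404,273),(156,271)],.045)
print("short");s=c([(538,66),(707,67),(709,274),(537,275)],.045);print(s.mean(0))
print("stone", p2w("top",np.array([[163,208]])/5+[400,250],.019), p2w("top",np.array([[432,149]])/5+[400,250],.019))
```

```text
board
[[595.9, 215.9], [590.4, 16.9], [494.1, 21.0], [497.8, 218.1]]
[0.54454074 0.11799589] 1.5828132589800374 1.0755085260747166
long top
[[603.0, 191.4], [602.7, 60.9], [492.3, 62.2], [493.1, 191.5]]
short
[[601.8, -6.6], [601.4, -95.6], [492.1, -96.4], [491.4, -7.0]]
[ 0.54667049 -0.05140436]
stone [[ 0.46862238 -0.34747047  0.019     ]] [[ 0.49700107 -0.4763202   0.019     ]]
```

```bash
cat >> h.py <<'E'
def to(p,xdir=None,ydir=None):
    s=ctrl.get_state(); T=R.from_quat(s["tcp_rot"]).as_matrix(); d=T.T@(np.array(p)-s["eef_pos"])/.025
    out=[d.round(3)]
    if ydir is not None:
        v=T.T@np.array([ydir[0],ydir[1],0]); a=np.degrees(np.arctan2(-v[0],v[1])); a=(a+90)%180-90
        out.append(("turn units",round(a/5,2),"or",round((a-180*np.sign(a))/5,2)))
    print("t",s["time"],"tcp",s["eef_pos"].round(4),"toolx",T[:,0].round(3),"y",T[:,1].round(3),"z",T[:,2].round(3),"F",s["contact_force"].round(1),"op",round(s["opening"],3),"q",s["qpos"].round(2)); print("to",p,*out)
E
python3 -c "
from h import *
to([.5445,.262,.20],ydir=(1,0))"
```

```text
t 0.7 tcp [0.159  0.656  0.2314] toolx [-0.972  0.236 -0.   ] y [0.236 0.972 0.   ] z [ 0.  0. -1.] F [-0.6  0.2 -0.1] op 0.997 q [ 1.18  0.29  1.58 -0.    1.28 -0.15]
to [0.5445, 0.262, 0.2] [-18.699 -11.682   1.254] ('turn units', np.float64(15.27), 'or', np.float64(-20.73))
```

```bash
python3 -m creep '[-0.5,-0.3,0,0.4,-1.5,-0.9,0,1.2,-2.7,-1.7,0,2.2,-3.9,-2.5,0,3.2,-5.2,-3.3,0,4.2,-6.5,-4.1,0,5.3,-7.8,-4.9,0,6.4,-9.1,-5.7,0,7.5,-10.4,-6.5,0,8.5,-11.7,-7.3,0.2,9.5,-13,-8.1,0.4,10.6,-14.3,-8.9,0.6,11.7,-15.5,-9.7,0.8,12.7,-16.6,-10.4,1,13.6,-17.6,-11,1.1,14.4,-18.3,-11.4,1.2,15,-18.7,-11.68,1.25,15.27,-18.7,-11.68,1.25,15.27,-18.7,-11.68,1.25,15.27]' 75 30; python3 -c "
from h import *
to([.5445,.262,.02],ydir=(1,0))"
```

```text
time: 2.28
eef_pos: [0.5443, 0.2616, 0.2]
tcp_rot: [0.707, 0.707, -0.0, -0.0]
contact_force: [-0.8, -0.4, 0.8]
opening: 0.705
t 2.2833 tcp [0.5443 0.2616 0.2   ] toolx [0. 1. 0.] y [ 1.    -0.    -0.001] z [-0.001  0.    -1.   ] F [-0.8 -0.4  0.8] op 0.705 q [0.28 0.16 1.79 0.   1.2  0.28]
to [0.5445, 0.262, 0.02] [0.013 0.012 7.201] ('turn units', np.float64(-0.0), 'or', np.float64(36.0))
```

```bash
python3 -m creep '[0,0,0.7,0,0,0,1.5,0,0,0,2.4,0,0,0,3.3,0,0,0,4.2,0,0,0,5.0,0,0,0,5.7,0,0,0,6.3,0,0,0,6.8,0,0,0,7.1,0,0,0,7.3,0,0,0,7.4,0,0,0,7.4,0]'
python3 - <<'E'
from h import *
a=snap("top","pics/t1.png"); b=snap("scene","pics/s1.png")
im=np.hstack([cv2.resize(a[190:310,100:340],None,fx=1.66,fy=1.66),cv2.resize(b[140:320,270:590],(400,225))[:199]])
cv2.imwrite("pics/v1.png",cv2.resize(b[150:330,330:590],None,fx=3,fy=3))
cv2.imwrite("pics/v2.png",cv2.resize(a[180:320,100:340],None,fx=3,fy=3))
E
```

```text
time: 3.37
eef_pos: [0.5445, 0.2624, 0.0152]
tcp_rot: [0.707, 0.707, 0.0, 0.0]
contact_force: [-0.2, -1.2, 0.3]
opening: 0.709
```

View pics/v1.png

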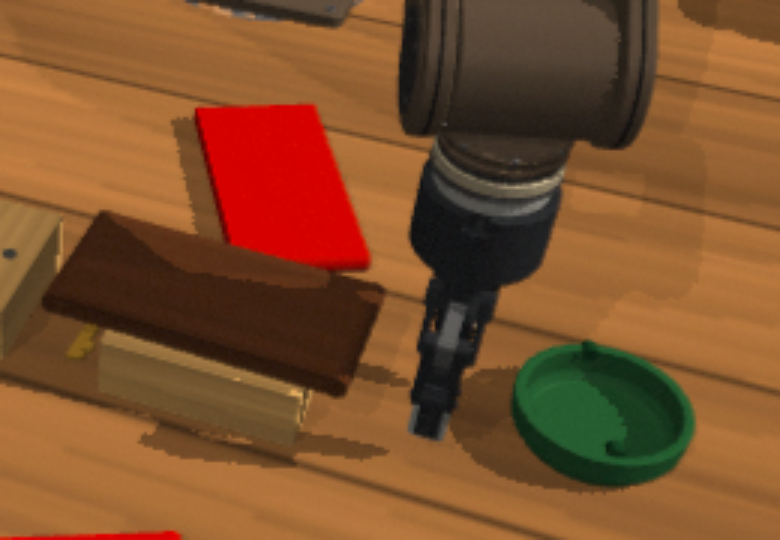

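View pics/v2.png

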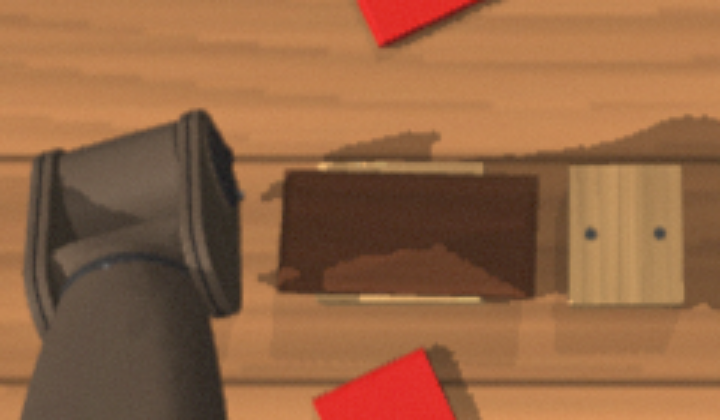

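The fingers stand between the board end at v1 (365,340) and the ashtray at v1 (600,415), clear of both. Next I'll touch down gently to find where the half-open fingertips really are.

```bash
python3 -m creep '[0,0,0.06,0,0,0,0.12,0,0,0,0.16,0,0,0,0.2,0]'|grep -E "eef|contact";python3 -m creep '[0,0,0.04,0,0,0,0.08,0,0,0,0.08,0]'|grep -E "eef|contact"; python3 -m creep '[0,0,0.04,0,0,0,0.08,0,0,0,0.08,0]'|grep -E "eef|contact"
```

```text
eef_pos: [0.5446, 0.2621, 0.0102]
contact_force: [-0.4, 0.3, -0.2]
eef_pos: [0.5443, 0.262, 0.0078]
contact_force: [0.1, 0.5, 0.3]
eef_pos: [0.5444, 0.262, 0.0058]
contact_force: [-0.2, -1.0, 0.2]
```

```bash
for i in 1; do python3 -m creep '[0,0,0.04,0,0,0,0.06,0,0,0,0.06,0]'|grep -E "eef|contact";python3 -m creep '[0,0,0.04,0,0,0,0.06,0,0,0,0.06,0]'|grep -E "eef|contact"; python3 -m creep '[0,0,0.04,0,0,0,0.06,0,0,0,0.06,0]'|grep -E "eef|contact"; done
```

```text
eef_pos: [0.5444, 0.2621, 0.0044]
contact_force: [-0.2, 0.1, 0.0]
eef_pos: [0.5444, 0.2621, 0.0029]
contact_force: [-1.2, 0.6, 0.0]
eef_pos: [0.5444, 0.2621, 0.0014]
contact_force: [-1.2, -0.5, -0.4]
```

The pads stand back when open, so contact should come at a TCP below zero. I'll continue in small steps.

```bash
python3 -m creep '[0,0,0.04,0,0,0,0.08,0,0,0,0.08,0]'|grep -E "eef|contact";python3 -m creep '[0,0,0.04,0,0,0,0.06,0,0,0,0.06,0]'|grep -E "eef|contact"; python3 -m creep '[0,0,0.04,0,0,0,0.06,0,0,0,0.06,0]'|grep -E "eef|contact"
```

```text
eef_pos: [0.5444, 0.262, -0.0007]
contact_force: [0.2, 0.2, -0.1]
eef_pos: [0.5444, 0.2621, -0.0021]
contact_force: [-0.2, 0.6, -0.4]
eef_pos: [0.5444, 0.262, -0.0036]
contact_force: [0.3, -0.4, 0.0]
```

```bash
python3 -m creep '[0,0,0.04,0,0,0,0.06,0,0,0,0.06,0]'|grep -E "eef|contact"
```

```text
eef_pos: [0.5446, 0.2621, -0.005]
contact_force: [0.6, 0.1, 0.5]
```

```bash
python3 -m creep '[0,0,0.03,0,0,0,0.05,0,0,0,0.05,0]'|grep -E "eef|contact"
```

```text
eef_pos: [0.5447, 0.2621, -0.0051]
contact_force: [-2.8, -1.9, 6.1]
```

```bash
python3 -m creep '[0,0,0.03,0,0,0,0.05,0,0,0,0.05,0]'|grep -E "eef|contact"
```

```text
eef_pos: [0.5447, 0.2622, -0.0051]
contact_force: [-6.3, -1.9, 13.0]
```

Contact came at TCP z = -0.005, so the tips sit 5 mm above the TCP at this opening. I want the tips at 0.0485, above the block top at 0.045 and below the board's mid-height at 0.053. That means TCP z = 0.0435.

```bash
python3 -m creep '[0,0,-0.5,0,0,0,-1.2,0,0,0,-1.8,0,0,0,-2.04,0,0,0,-2.04,0,-0.3,0,-2.04,0,-0.7,0,-2.04,0,-1.0,0,-2.04,0,-1.2,0,-2.04,0,-1.3,0,-2.04,0]';python3 -m creep '[-0.15,0,0,0,-0.3,0,0,0,-0.45,0,0,0,-0.6,0,0,0,-0.75,0,0,0,-0.9,0,0,0,-1.0,0,0,0,-1.1,0,0,0,-1.15,0,0,0,-1.2,0,0,0,-1.2,0,0,0]'
python3 - <<'E'
from h import *
a=snap("top","pics/t2.png"); b=snap("scene","pics/s2.png")
cv2.imwrite("pics/v3.png",cv2.resize(b[150:330,270:530],None,fx=3,fy=3))
for n,nm,z in(("top","board",.055),("scene","board",.055)):
  for d in imaging.silhouettes(n,nm): print(n,nm,d["p"],d["uv"],np.round(rect(n,d["mask"],z),3))
E
```

```text
time: 7.38
eef_pos: [0.5441, 0.2282, 0.0427]
tcp_rot: [0.707, 0.707, -0.001, -0.0]
contact_force: [-0.3, -0.1, -0.6]
opening: 0.706
time: 8.3
eef_pos: [0.5446, 0.1994, 0.0437]
tcp_rot: [0.707, 0.707, -0.0, 0.0]
contact_force: [1.3, 1.2, 0.3]
opening: 0.701
top board 0.97 [239.8, 340.4] [3.51000e-01 1.04000e-01 9.52950e+01 1.93765e+02 2.58440e+01]
top board 0.95 [249.2, 259.0] [ 5.47000e-01  8.90000e-02  9.67170e+01  1.93655e+02 -8.99040e+01]
top board 0.79 [253.8, 159.9] [ 7.79000e-01  7.90000e-02  9.86040e+01  1.92924e+02 -6.32580e+01]
scene board 0.92 [333.0, 354.3] [ 8.25000e-01  9.50000e-02  1.02983e+02  1.88714e+02 -6.41650e+01]
scene board 0.65 [385.5, 248.9] [5.5000e-01 8.9000e-02 1.1528e+02 2.0235e+02 8.9880e+01]
scene board 0.61 [419.3, 211.5] [4.12000e-01 1.09000e-01 8.81300e+01 1.87247e+02 1.90330e+01]
```

View pics/v3.png

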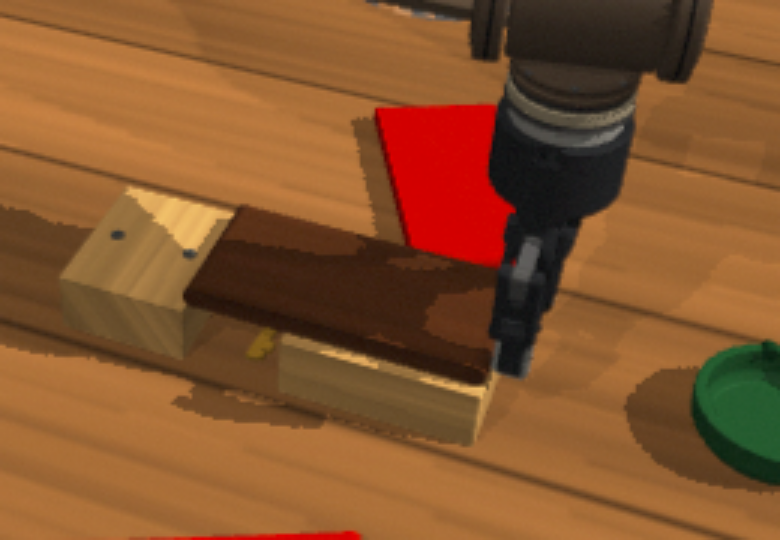

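The board has slid level to a centre y of about 0.089, its leading end now at the short block (v3 (190,300)), with the fingers square on its end. Continuing.

```bash
python3 -m creep '[-0.13,0,0,0,-0.26,0,0,0,-0.39,0,0,0,-0.52,0,0,0,-0.65,0,0,0,-0.78,0,0,0,-0.91,0,0,0,-1.04,0,0,0,-1.17,0,0,0,-1.3,0,0,0,-1.43,0,0,0,-1.56,0,0,0,-1.69,0,0,0,-1.82,0,0,0,-1.95,0,0,0,-2.05,0,0,0,-2.12,0,0,0,-2.16,0,0,0,-2.2,0,0,0,-2.2,0,0,0]'
python3 - <<'E'
from h import *
a=snap("top","pics/t3.png"); b=snap("scene","pics/s3.png")
cv2.imwrite("pics/v4.png",cv2.resize(b[150:330,250:510],None,fx=3,fy=3))
cv2.imwrite("pics/v5.png",cv2.resize(a[210:310,180:340],None,fx=4.5,fy=4.5,interpolation=cv2.INTER_CUBIC))
for n,nm,z in(("top","board",.055),("scene","board",.055)):
  for d in imaging.silhouettes(n,nm): print(n,nm,d["p"],d["uv"],np.round(rect(n,d["mask"],z),3))
E
```

```text
time: 10.17
eef_pos: [0.5446, 0.1444, 0.0436]
tcp_rot: [0.707, 0.707, -0.0, 0.0]
contact_force: [-0.3, 1.9, 1.0]
opening: 0.706
top board 0.89 [274.0, 259.4] [ 5.47000e-01  2.90000e-02  9.67330e+01  1.84409e+02 -8.99040e+01]
top board 0.7 [242.0, 349.6] [3.51000e-01 1.05000e-01 9.47860e+01 1.92248e+02 2.55860e+01]
top board 0.55 [252.3, 161.3] [ 7.78000e-01  7.90000e-02  9.87620e+01  1.90864e+02 -6.39840e+01]
scene board 0.96 [359.1, 239.1] [5.50000e-01 3.50000e-02 1.13628e+02 1.99653e+02 8.99340e+01]
scene board 0.82 [331.7, 356.2] [ 8.25000e-01  9.50000e-02  1.00100e+02  1.86271e+02 -6.40560e+01]
scene board 0.62 [438.2, 224.0] [  0.445   0.168  48.985 103.941  14.776]
```

View pics/v4.png

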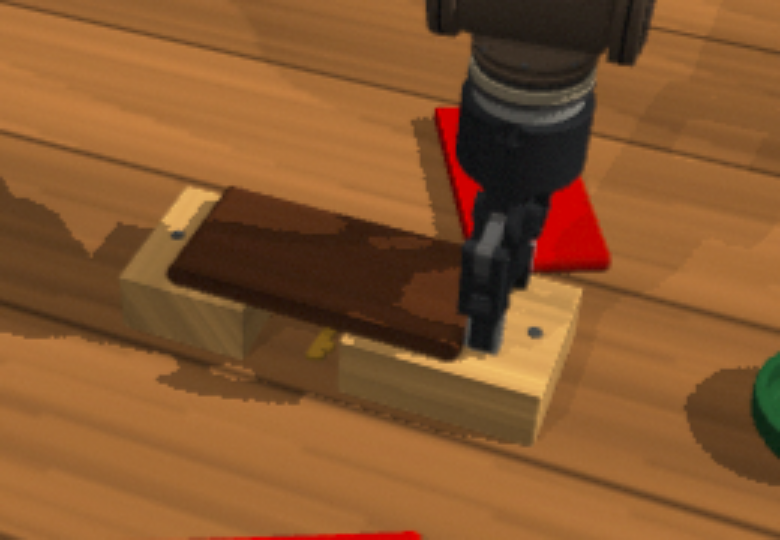

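View pics/v5.png

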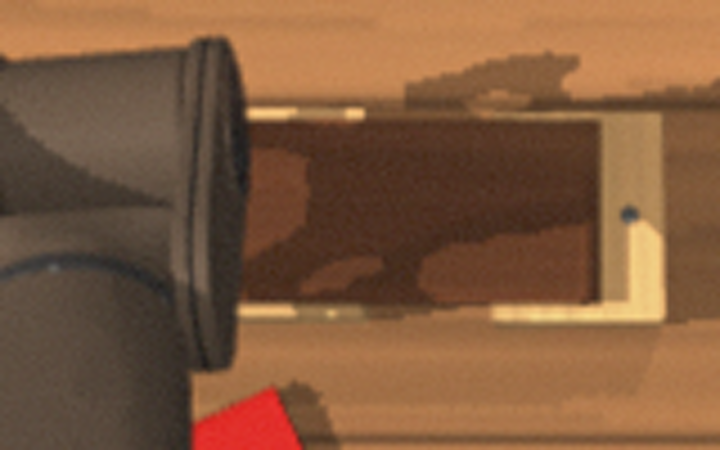

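Run:
```python
from h import *
print(p2w("top",[[599/4.5+180-.4,212/4.5+210]],.053), p2w("top",[[662/4.5+180-.4,212/4.5+210]],.045))
b=p2w("scene",np.array([[465,350],[170,272]])/3+[250,150],.053);print(b)
```

```text
[[ 0.54615405 -0.06253229  0.053     ]] [[ 0.54728715 -0.09549829  0.045     ]]
[[ 0.59063383  0.13785047  0.053     ]
 [ 0.59413044 -0.06238067  0.053     ]]
```

The leading end is at y = -0.0625 in both views. It should be at -0.0725, so I'll push 9.5 mm more, then back off and lift.

```bash
python3 -m creep '[-0.1,0,0,0,-0.2,0,0,0,-0.3,0,0,0,-0.36,0,0,0,-0.38,0,0,0,-0.38,0,0,0]'; python3 -m creep '[0.1,0,0,0,0.4,0,0,0,0.8,0,0,0,0.9,0,-0.5,0,0.9,0,-1.5,0,0.9,0,-2.7,0,0.9,0,-4,0,0.9,0,-5.2,0,0.9,0,-6,0,0.9,0,-6.3,0]' ; python3 -m creep '[1,0,0,0,2.2,0,0,0,3.6,0,0,0,4.8,0,0,0,5.6,0,0,0,6,0,0,0]' 0|grep eef;  python3 - <<'E'
from h import *
a=snap("top","pics/t4.png"); b=snap("scene","pics/s4.png")
cv2.imwrite("pics/v6.png",cv2.resize(b[150:330,250:510],None,fx=3,fy=3))
cv2.imwrite("pics/v7.png",cv2.resize(a[210:310,180:340],None,fx=4.5,fy=4.5,interpolation=cv2.INTER_CUBIC))
for n,nm,z in(("top","board",.055),("top","stone",.019),("scene","stone",.019)):
  for d in imaging.silhouettes(n,nm): print(n,nm,d["p"],d["uv"],np.round(rect(n,d["mask"],z),3))
E
```

```text
time: 10.87
eef_pos: [0.5445, 0.1348, 0.0435]
tcp_rot: [0.707, 0.707, -0.0, 0.0]
contact_force: [0.8, 1.4, 0.0]
opening: 0.708
time: 11.7
eef_pos: [0.5467, 0.1584, 0.2068]
tcp_rot: [0.707, 0.708, 0.003, 0.003]
contact_force: [1.0, -0.8, 0.2]
opening: 0.703
eef_pos: [0.5434, 0.3101, 0.2001]
top board 0.87 [236.6, 341.9] [3.50000e-01 1.05000e-01 9.43670e+01 1.93212e+02 2.57140e+01]
top board 0.81 [274.8, 257.4] [ 5.46000e-01  2.70000e-02  9.90690e+01  1.99032e+02 -8.99040e+01]
top board 0.66 [254.8, 160.1] [ 7.78000e-01  7.90000e-02  9.94530e+01  1.96262e+02 -6.40730e+01]
top stone 0.96 [485.2, 280.2] [ 0.499 -0.474 60.463 90.497 43.363]
top stone 0.58 [430.5, 287.2] [ 0.47  -0.348 56.37  89.021 44.25 ]
scene stone 0.86 [226.5, 188.6] [  0.47   -0.348  55.244 122.823  36.477]
scene stone 0.63 [169.8, 187.3] [  0.497  -0.478  56.884 119.799  46.022]
```

View pics/v6.png

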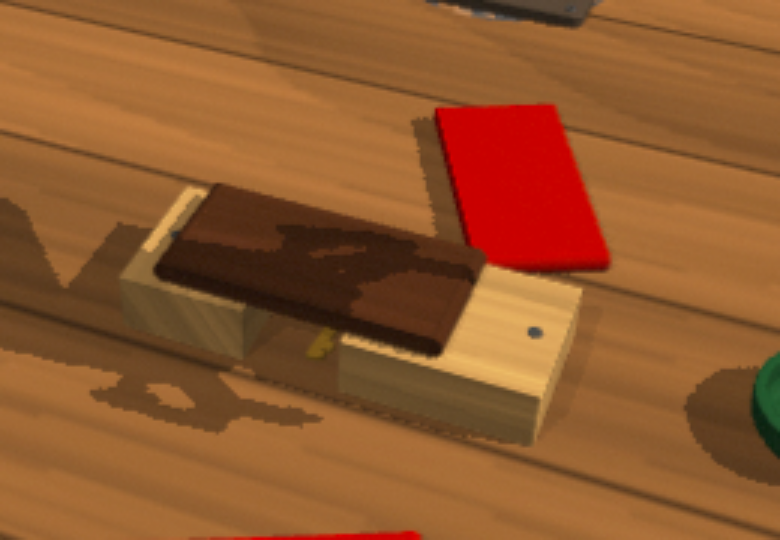

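View pics/v7.png

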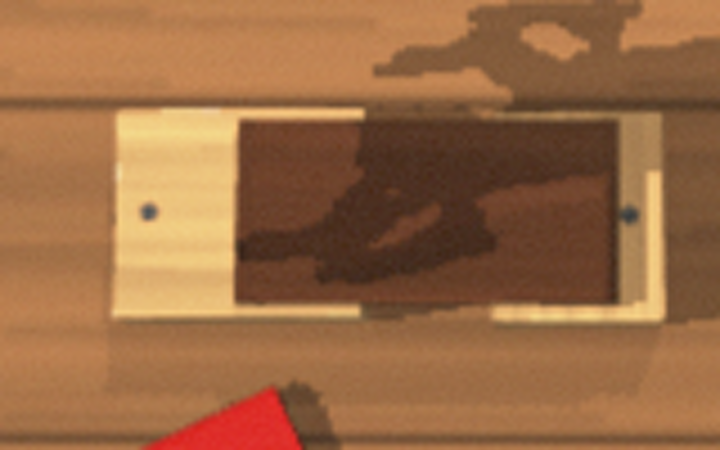

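The wood board now bridges the gap square and level, with its centre at about (0.546, 0.027) against a target of (0.547, 0.0275). The key at v6 (320,345) has not moved.

There are two stone candidates in the top view. (432,291) is at y = -0.348 and (487,280) is at y = -0.476. The robot's left is +y, so the one at (432,291) is meant. It is the left one in both the c2 crop and the top view.

Run:
```python
from h import *
im=snap("top","pics/t5.png")
for n in("top","scene"):
  for d in imaging.silhouettes(n,"stone"):
    c,_=cv2.findContours(d["mask"].astype(np.uint8),cv2.RETR_EXTERNAL,cv2.CHAIN_APPROX_NONE); c=max(c,key=cv2.contourArea)[:,0,:]
    P=p2w(n,c,.019)[:,:2]*1000
    (cx,cy),(w,h),a=cv2.fitEllipse(P.astype(np.float32)); print(n,d["p"],d["uv"],np.round([cx,cy,w,h,(a+90)%180],1), "first-axis a is of w; long axis=a+90")
    if n=="top" and cy>-400:
        cv2.drawContours(im,[c[:,None,:]],-1,(0,255,0),1); 
        th=np.radians(a+90); L=w2p(n,[[cx/1000+s*.046*np.cos(th),cy/1000+s*.046*np.sin(th),.019] for s in(-1,1)]); cv2.line(im,*[tuple(int(round(v)) for v in q) for q in L],(0,0,255),1)
cv2.imwrite("pics/v8.png",cv2.resize(im[250:320,400:520],None,fx=5,fy=5))
for a in (40,44): to([.4695,-.3475,.15],ydir=(np.cos(np.radians(a+90)),np.sin(np.radians(a+90))))
```

```text
top 0.91 [484.5, 280.4] [ 498.5 -476.1   59.5   91.    33.9] first-axis a is of w; long axis=a+90
top 0.76 [429.9, 287.8] [ 471.  -346.4   53.9   86.5   39.6] first-axis a is of w; long axis=a+90
scene 0.86 [226.5, 188.6] [ 470.7 -347.    55.   121.9   39.1] first-axis a is of w; long axis=a+90
scene 0.63 [169.8, 187.3] [ 496.1 -478.6   55.1  118.1   39.8] first-axis a is of w; long axis=a+90
t 12.6 tcp [0.5447 0.3064 0.2011] toolx [ 0.001  1.    -0.   ] y [ 1.    -0.001 -0.   ] z [-0. -0. -1.] F [-0.1  0.6 -1. ] op 1.003 q [ 0.35  0.2   1.73 -0.    1.21  0.35]
to [0.4695, -0.3475, 0.15] [-26.158  -2.98    2.052] ('turn units', np.float64(9.99), 'or', np.float64(-26.01))
t 12.6 tcp [0.5447 0.3064 0.2011] toolx [ 0.001  1.    -0.   ] y [ 1.    -0.001 -0.   ] z [-0. -0. -1.] F [-0.1  0.6 -1. ] op 1.003 q [ 0.35  0.2   1.73 -0.    1.21  0.35]
to [0.4695, -0.3475, 0.15] [-26.158  -2.98    2.052] ('turn units', np.float64(9.19), 'or', np.float64(-26.81))
```

View pics/v8.png

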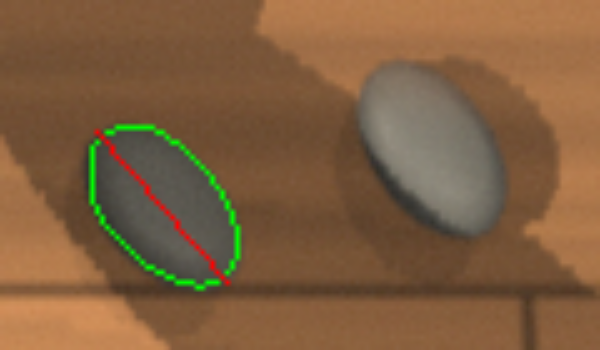

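The stone at v8 (163,208) is the left one of the two. It is centred at (0.470, -0.347) with its long axis at 39.6°. Next I'll move over it.

```bash
python3 -m creep '[-0.5,-0.05,0,0.2,-1.5,-0.15,0,0.6,-2.9,-0.3,0,1.1,-4.4,-0.5,0,1.7,-5.9,-0.7,0,2.3,-7.4,-0.8,0,2.8,-8.9,-1,0,3.4,-10.4,-1.2,0,4,-11.9,-1.35,0,4.6,-13.4,-1.5,0,5.1,-14.9,-1.7,0,5.7,-16.4,-1.9,0,6.3,-17.9,-2.05,0,6.9,-19.4,-2.2,0,7.4,-20.9,-2.4,0,8,-22.4,-2.55,0.3,8.6,-23.9,-2.7,0.8,9.2,-25.2,-2.85,1.4,9.7,-25.9,-2.95,1.8,9.95,-26.15,-2.98,2.05,10]' 0 40; python3 -m creep '[0,0,0,0,0,0,0,0]' | grep eef
python3 - <<'E'
from h import *
a=np.radians(39.6+90)
to([.470,-.347,.05],ydir=(np.cos(a),np.sin(a)))
E
```

```text
time: 14.27
eef_pos: [0.468, -0.3493, 0.1485]
tcp_rot: [0.941, 0.34, -0.001, -0.0]
contact_force: [0.4, 0.2, 0.1]
opening: 1.001
eef_pos: [0.4697, -0.3458, 0.1497]
t 14.4333 tcp [ 0.4697 -0.3458  0.1497] toolx [0.766 0.643 0.   ] y [ 0.643 -0.766 -0.001] z [-0.001  0.001 -1.   ] F [0.2 0.5 0.8] op 1.006 q [-0.81  0.17  1.87  0.    1.1   0.06]
to [0.47, -0.347, 0.05] [-0.021  0.051  3.987] ('turn units', np.float64(0.08), 'or', np.float64(-35.92))
```

```bash
python3 -m creep '[0,0.05,0.6,0,0,0.05,1.5,0,0,0.05,2.4,0,0,0.05,3.2,0,0,0.05,3.7,0,0,0.05,3.8,0,0,0.05,3.8,0]' | grep eef
python3 - <<'E'
from h import *
a=snap("top","pics/t6.png"); b=snap("scene","pics/s6.png")
cv2.imwrite("pics/v9.png",np.hstack([cv2.resize(b[130:230,150:280],None,fx=3,fy=3),cv2.resize(a[240:340,390:520],None,fx=3,fy=3)]))
E
```

```text
eef_pos: [0.4713, -0.3461, 0.0548]
```

View pics/v9.png

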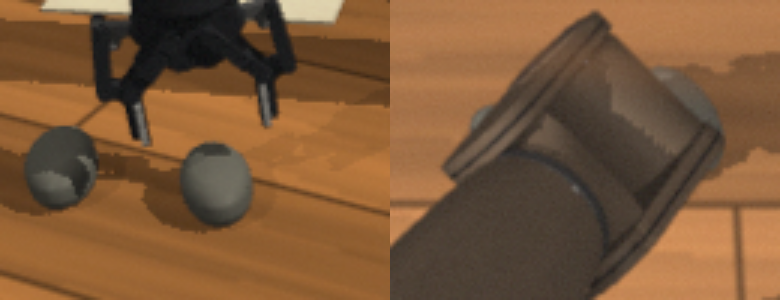

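The open fingers straddle the stone in the scene view, with tips at v9 (143,140) and (268,125) and the stone at (217,185). Descending to grip.

```bash
python3 -m creep '[0,0,0.3,0,0,0,0.8,0,0,0,1.3,0,0,0,1.7,0,0,0,2.0,0,0,0,2.15,0,0,0,2.2,0,0,0,2.2,0]' ; python3 -m creep '[0,0,0,0,0,0,0,0,0,0,0,0,0,0,0,0,0,0,0,0,0,0,0,0,0,0,0,0,0,0,0,0]' 255 40; python3 -m creep '[0,0,0,0,0,0,0,0,0,0,0,0,0,0,0,0]'
```

```text
time: 15.78
eef_pos: [0.4709, -0.347, -0.0008]
tcp_rot: [0.94, 0.342, -0.0, -0.0]
contact_force: [0.3, 0.4, 0.7]
opening: 1.0
time: 16.45
eef_pos: [0.4715, -0.3475, 0.0009]
tcp_rot: [0.94, 0.342, 0.0, 0.0]
contact_force: [-1.4, 1.5, 5.2]
opening: 0.625
time: 16.78
eef_pos: [0.4715, -0.3475, 0.0009]
tcp_rot: [0.94, 0.342, 0.0, 0.0]
contact_force: [-1.2, 1.3, 5.5]
opening: 0.626
```

```bash
python3 -m creep '[0,0,-0.1,0,0,0,-0.4,0,0,0,-0.9,0,0,0,-1.6,0,0,0,-2.6,0,0,0,-3.8,0,0,0,-5,0,0,0,-5.8,0,0,0,-6,0,0,0,-6,0]'
python3 - <<'E'
from h import *
a=snap("top","pics/t7.png"); b=snap("scene","pics/s7.png")
cv2.imwrite("pics/v10.png",np.hstack([cv2.resize(b[50:250,150:350],None,fx=2,fy=2),cv2.resize(a[200:400,370:570],None,fx=2,fy=2)]))
to([.5465,.0272,.15],ydir=(1,0))
E
```

```text
time: 17.62
eef_pos: [0.472, -0.348, 0.1525]
tcp_rot: [0.94, 0.342, 0.001, 0.002]
contact_force: [0.6, 0.3, -2.6]
opening: 0.628
t 17.7167 tcp [ 0.4704 -0.3464  0.1485] toolx [ 0.766  0.643 -0.   ] y [ 0.643 -0.766 -0.002] z [-0.002  0.002 -1.   ] F [-0.3  0.2 -3.1] op 0.626 q [-0.81  0.17  1.87 -0.    1.1   0.06]
to [0.5465, 0.0272, 0.15] [11.942 -9.484 -0.041] ('turn units', np.float64(-9.99), 'or', np.float64(26.01))
```

View pics/v10.png

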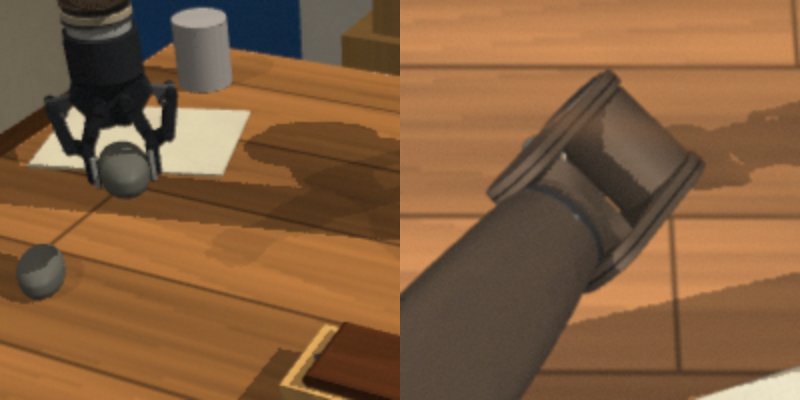

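The stone is held level (v10 (127,168)) and the force reading is 3.1 N, which matches its weight. Carrying it to the board centre.

```bash
python3 -m creep '[0.3,-0.25,0,-0.25,0.9,-0.7,0,-0.75,1.7,-1.35,0,-1.4,2.6,-2.1,0,-2.2,3.5,-2.8,0,-2.9,4.4,-3.5,0,-3.7,5.3,-4.2,0,-4.4,6.2,-4.9,0,-5.2,7.1,-5.6,0,-5.9,8,-6.3,0,-6.7,8.9,-7.1,0,-7.4,9.7,-7.7,0,-8.1,10.4,-8.3,0,-8.7,11,-8.75,0,-9.2,11.5,-9.15,0,-9.6,11.8,-9.4,0,-9.9,11.94,-9.48,0,-10,11.94,-9.48,0,-10,11.94,-9.48,0,-10]'
python3 - <<'E'
from h import *
a=snap("top","pics/t8.png"); b=snap("scene","pics/s8.png")
cv2.imwrite("pics/v11.png",np.hstack([cv2.resize(b[130:330,230:430],None,fx=2,fy=2),cv2.resize(a[160:360,180:380],None,fx=2,fy=2)]))
to([.5465,.0272,.066],ydir=(1,0))
E
```

```text
time: 19.3
eef_pos: [0.5468, 0.0261, 0.1491]
tcp_rot: [0.707, 0.707, -0.001, -0.0]
contact_force: [0.1, -0.2, -2.3]
opening: 0.621
t 19.4 tcp [0.547  0.0256 0.1496] toolx [ 0.001  1.    -0.   ] y [ 1.    -0.001 -0.001] z [-0.001 -0.    -1.   ] F [-0.5  0.2 -2.2] op 0.628 q [-0.14  0.09  1.96 -0.    1.09 -0.14]
to [0.5465, 0.0272, 0.066] [ 0.066 -0.02   3.342] ('turn units', np.float64(-0.01), 'or', np.float64(35.99))
```

View pics/v11.png

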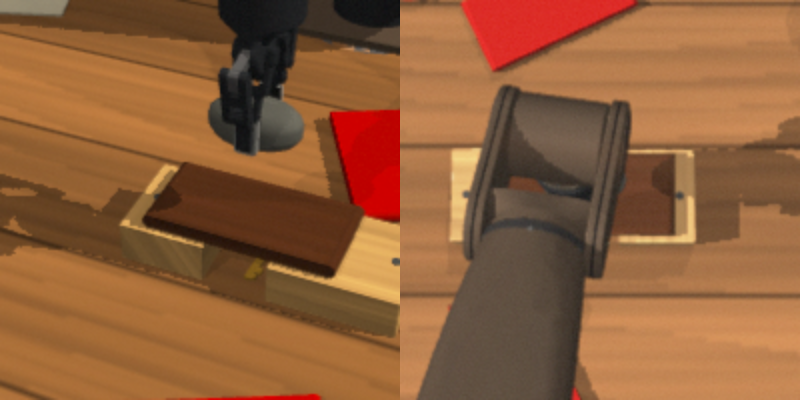

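```bash
python3 -c "
from h import *
print(p2w('scene',[[358,191.5]],.166))"; python3 -m creep '[0.05,0,0.3,0,0.05,0,0.9,0,0.05,0,1.6,0,0.05,0,2.2,0,0.05,0,2.7,0,0.05,0,3.05,0,0.05,0,3.2,0,0.05,0,3.25,0,0.05,0,3.25,0,0.05,0,3.25,0]'; python3 -m creep '[0,0,0.03,0,0,0,0.05,0,0,0,0.05,0]'|grep -E "eef|contact"
```

```text
[[0.55024645 0.02590849 0.166     ]]
time: 20.23
eef_pos: [0.5481, 0.0274, 0.0695]
tcp_rot: [0.707, 0.707, 0.001, 0.001]
contact_force: [0.4, -0.2, -1.8]
opening: 0.626
eef_pos: [0.5475, 0.0276, 0.0678]
contact_force: [0.1, -0.0, -1.7]
```

```bash
python3 -m creep '[0,0,0.04,0,0,0,0.08,0,0,0,0.12,0,0,0,0.12,0]'|grep -E "eef|contact";python3 -m creep '[0,0,0.03,0,0,0,0.05,0,0,0,0.05,0]'|grep -E "eef|contact"
```

```text
eef_pos: [0.547, 0.0276, 0.064]
contact_force: [0.4, 0.4, -2.3]
eef_pos: [0.5472, 0.0276, 0.0629]
contact_force: [0.1, -0.2, -2.8]
```

```bash
python3 -m creep '[0,0,0.03,0,0,0,0.05,0,0,0,0.05,0]'|grep -E "eef|contact"
```

```text
eef_pos: [0.5473, 0.0276, 0.062]
contact_force: [-0.9, -0.1, -1.2]
```

```bash
python3 -m creep '[0,0,0.02,0,0,0,0.03,0,0,0,0.03,0]'|grep -E "eef|contact"
```

```text
eef_pos: [0.5473, 0.0276, 0.0619]
contact_force: [-4.0, 0.6, 5.4]
```

The stone has landed with about 8 N on the board. Releasing and backing straight up.

```bash
python3 -m creep '[0,0,0,0,0,0,0,0,0,0,0,0,0,0,0,0,0,0,0,0,0,0,0,0,0,0,0,0,0,0,0,0]' 0; python3 -m creep '[0,0,-0.1,0,0,0,-0.4,0,0,0,-0.9,0,0,0,-1.6,0,0,0,-2.6,0,0,0,-3.8,0,0,0,-5,0,0,0,-6,0,0,0,-6.4,0]'; python3 -m creep '[0.8,0,0,0,2,0,0,0,3.5,0,0,0,5,0,0,0,6.5,0,0,0,8,0,0,0,9.3,0,0,0,10,0,0,0,10,0,0,0]' | grep eef
python3 - <<'E'
from h import *
a=snap("top","pics/t9.png"); b=snap("scene","pics/s9.png")
cv2.imwrite("pics/v12.png",np.hstack([cv2.resize(b[130:330,250:450],None,fx=2,fy=2),cv2.resize(a[160:360,180:380],None,fx=2,fy=2)]))
for n,nm,z in(("top","board",.055),("top","stone",.08),("top","ashtray",.03),("scene","stone",.08),("scene","key",.004),("scene","ashtray",.03)):
  for d in imaging.silhouettes(n,nm): print(n,nm,round(d["p"],2),d["uv"],np.round(rect(n,d["mask"],z),3))
E
```

```text
time: 22.23
eef_pos: [0.5472, 0.0276, 0.061]
tcp_rot: [0.707, 0.707, 0.0, -0.0]
contact_force: [-0.2, -0.6, -0.3]
opening: 1.003
time: 22.98
eef_pos: [0.5495, 0.0273, 0.2275]
tcp_rot: [0.707, 0.707, 0.003, 0.004]
contact_force: [-0.1, -0.8, 1.1]
opening: 0.997
eef_pos: [0.5462, 0.2809, 0.2208]
top board 0.69 [253.2, 161.7] [ 7.78000e-01  7.80000e-02  1.00939e+02  1.95666e+02 -6.36710e+01]
top board 0.66 [239.0, 341.0] [3.50000e-01 1.04000e-01 9.70590e+01 1.93514e+02 2.57440e+01]
top board 0.65 [277.4, 268.4] [ 5.49000e-01  2.70000e-02  9.91210e+01  1.99051e+02 -8.98720e+01]
top stone 0.94 [487.1, 281.6] [ 0.493 -0.455 54.381 84.61  43.651]
top stone 0.71 [272.2, 250.1] [ 5.4700e-01  2.6000e-02  5.5542e+01  8.7346e+01 -8.9880e+01]
top ashtray 0.94 [150.4, 273.6] [  0.512   0.328  49.226  97.484 -10.756]
top ashtray 0.2 [220.8, 260.0] [ 5.47000e-01  1.29000e-01  1.15454e+02  1.33306e+02 -8.98690e+01]
scene stone 0.8 [171.3, 186.7] [  0.569  -0.408  52.205 111.256  36.474]
scene stone 0.7 [359.8, 229.4] [5.4800e-01 2.6000e-02 8.5870e+01 8.7343e+01 2.2765e+01]
scene key 0.58 [358.0, 267.7] [ 0.571  0.037 12.616 29.533 -2.835]
scene ashtray 0.79 [527.3, 289.7] [  0.531   0.357 104.458 126.196  -7.108]
```

View pics/v12.png

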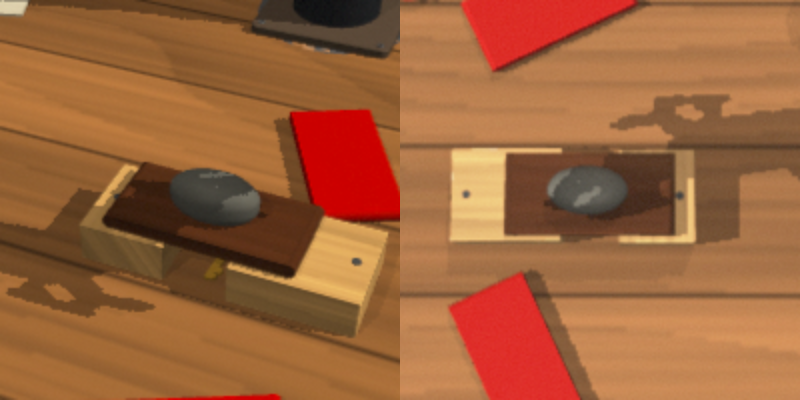

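The stone lies flat at (0.547, 0.026) on the board, whose centre is about (0.547, 0.027). The key at scene (358,267) and the ashtray at (0.531, 0.357) are where they started. The gripper is clear of everything at z = 0.22. The top-view ashtray reading is off only because the arm hides part of it. Handing in.

```bash
python3 -m creep '[0,0,0,0,0,0,0,0,0,0,0,0,0,0,0,0]'; python3 -c "
from plant import ctrl
print(ctrl.sign_off())"
```

```text
time: 24.47
eef_pos: [0.5472, 0.2774, 0.2211]
tcp_rot: [0.707, 0.707, 0.0, 0.0]
contact_force: [-0.3, -0.8, -0.7]
opening: 0.998
the job is handed in; nothing more can be done
None
```

I handed the job in at about 24.5 s, with the wood board bridging the gap and the river stone flat on its middle. The sign-off reports no verdict, so these are my own last checks.

- **Board:** I pushed it endways with two fingertips just above the block top, about 90 mm and without lifting it. It lies level and square at about (0.547, 0.027). The gap centre is (0.547, 0.0275), and the board bears on both blocks.
- **Stone:** I took the one farthest to the robot's left, gripped it across its width and set it down with about 8 N on the board. It lies at about (0.547, 0.026), within a few millimetres of the board centre, and is released.
- **Key and ashtray:** In the scene camera the key and the ashtray are where they started, to within 4 mm and 3 mm. Only part of the key shows. The top-camera reading of the ashtray disagreed by about 30 mm because the arm hid part of it there, so I relied on the scene view.

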